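Hang the wash-up caddy on the splash-panel cleat

ROBOT

A 6-joint arm with a two-finger parallel gripper is mounted at the origin on the work surface. World frame = base frame: x ahead of the robot, y to its left, z up, the work surface at z = 0. Lengths are in mm, angles in rad, forces in N, time in s.
With the tool pointing down it reaches from about 275 to 850 mm from the base axis. Payload 19 kg.
Tool frame: the origin (TCP) lies at the very end of the fingers, on their centre line; the grasp point (between the pads) lies 19 mm behind it; z points along the fingers, y is the direction in which the jaws open and shut (so a half turn about z gives the same grasp; the last joint's range is limited). The gripper opens to 85 mm and grips with 20 to 120 N. Pads are 22 mm wide; open, the fingers measure 114 mm over their backs; the gripper's body (76 mm by 85 mm) begins 54 mm behind the grasp point. The pads swing forward as they close: fully open they stand 13 mm farther back than shut.
Start: joints at [-1.385, 0.15, 1.437, -0, 1.554, -0.134], TCP at [180.74, -545.823, 231.267] pointing down, gripper open.
Joint ranges: [-2.8, 2.8], [-0.68, 2.1], [0.12, 2.68], [-1.39, 4.53], [0.16, 2.79], [-2.81, 2.81]. Speed limits (rad/s): [1.89, 1.89, 2.22, 3.01, 3.01, 3.01].

INTERFACE

Orientations are given as a rotation vector (axis times angle).
In Python, from station import sensors, eyes, job gives the robot as it stands.
- The arm moves only by the tool move_arm, never from a script. Its argument "increments" is a list that holds one entry, the list of rows, each a list of 7 numbers: the turn, a rotation vector about the tool's x, y, z in degrees, then the shift along the tool's x, y, z in cm, then the finger opening in cm, from 0 to 8.54. A call has 1 to 20 rows; each row is the pose to reach, as a shift and turn from the pose commanded when the call began, along the tool's axes at that moment; what a row does not reach only later rows make up. A row lasts 1/10 s, in which the tool goes at most 50 mm and 8.59 degrees, less where a joint would pass 70% of its speed; a pose out of reach is approached as far as the arm can. A call with a gripper value outside its range is refused whole. The fingers move at their own pace and stop on an object; "grip_force" is the grip in N (left out, the last holds). Time passes only in rows, so rows that repeat a pose let the fingers close. It gives the time, the measured TCP pose, the force and the opening at its end, in the units of the state.
- sensors.get_state(): the state, without advancing time (a new reading comes with each control period).
- eyes.read_camera(name): name is "scene" or "side" or "wrist"; returns the picture (384x512x3 uint8, red, green, blue); there is no depth.
- eyes.camera_info(name): a dict with "fov_y" (degrees; the focal length in pixels is half the picture's height over the tangent of half this angle, whatever the lens; pixels are square), "cx", "cy" (the principal point, pixels), "xyz" and "attitude" of the camera in the world; the wrist camera has in their place "mount" (4x4, takes a point from camera to tool coordinates, whose origin is the TCP and whose axes are the flange's). Camera axes: x right, y down, z forward; pixel columns grow to the right and rows downward; lengths in mm; the calibration is good to about 2 mm. The wrist camera is an equidistant fisheye: a pixel r from the principal point sees the ray r / f radians off the axis. A picture is of the moment at which its call begins: read the wrist's pose just before it. camera_info takes no time and is no camera call.
- job.hand_in(): hands the job in, once; it reports no verdict.
Trained networks look in the newest picture that a camera, given by its name, has taken for a name from the list of things; names that differ only in an ending like _2 or _b are one class to them, and where a whole thing is asked for, a point or a joint stands for the part that bears it (a point fixed in the world has none). Each returns a list of dicts, best first, with "confidence" (0 to 1); they miss things now and then, are a little off and sometimes report something else, mostly with a low value. They report only what shows in the picture. A call takes as long as a camera call. They do not tell look-alikes from the thing itself.
- eyes.outline_of(camera, target): "mask" (384x512 bool, what is visible of it) and "uv" ([column, row] in pixels, amid what is visible of it).
The state is a dict: "time": time; "q": joint angles; "qd": joint speeds; "joint_efforts": joint torques, N m; "tool_pos": TCP position; "orientation": TCP orientation; "contact_force": force on the tool from outside, world axes, zero at the start; "wrist_torque": the same for the moment, N m; "grip_width": opening from 0.0 (shut) to 1.0 (fully open).
Only numpy, scipy, OpenCV 4.12 (cv2) and the standard library are available. Lean on these libraries where they do the work, as an engineer would, in place of code of your own. Each camera call takes 0.05 s, during which the arm holds its last target. There are 200 camera calls.

TASK

Pick up the white caddy that has a bent strip along its back and hang it on the cleat of the upright metal splash panel. Bring it over the cleat with its front tipped up about 15 degrees, then lower it, without dropping it, so that the strip goes down behind the cleat and the caddy hangs level and fully home with the whole strip on the cleat; then let go. Leave the plain tub and the bottle where they stand.

Things in the scene. Friction and masses are not known exactly. Their poses are not given: they have to be found in the camera images.
- caddy_handle (a point): Centre of the handle bar of the white caddy to hang (loose, 0.25 kg, upright at first). Axes: x out of its back, y along the bar, z up. Bin 80 (x) by 120 (y) by 85 mm high; the bar spans its opening along y on end posts: 120 long, 16 thick, 18 high. This point is 140 mm above the underside, 35 mm ahead of the back wall's outer face. The wall is flat but for the bent strip.
- caddy_strip (a point): Middle of the lower edge of the bent strip on the caddy's back; same axes as the handle. It lies 65 mm behind (x) and 94 mm below the handle point, 46 mm above the underside, 30 mm clear of the back wall. The strip is 90 mm long in y, 4 mm thick, and slopes down and back at 55 degrees for 42 mm.
- cleat (a point): Middle of the cleat's root on the front of the fixed metal panel (240 wide, 150 high), 70 mm up. Axes: x into the panel, y along the cleat, z up. The cleat, a 4 mm strip 180 long, leans out and up at 55 degrees, a V open at the top; its upper edge is 24 mm in front and 34 mm above this point. A grey rest bar below it sticks out 34 mm. Fully home: same axes, handle at x -69, z +100 mm from here.
- tub: Bystander: plain white tub with the same bin and handle as the caddy (bar centre 140 mm up, above the middle) but no strip on its back. Origin: centre of its underside, z up. Stands on the counter; it and the caddy may have changed places.
- bottle: Bystander: white closed bottle with a cap, 60 mm across and 110 mm high, standing on the counter. Origin: centre of its underside, z up.
Things that resemble listed ones, but are neither listed nor needed, are in the scene too. What is shaped like the part that bears caddy_handle but brown or orange is not meant.

How it is judged:
By the outcome, as a careful person would: the job done as asked, in the order asked, and still so for the second after the job is handed in, with the robot touching nothing.
It also fails if it takes over 43 s, if anything falls off the work surface, if the arm or the gripper's body presses on something with over 40 N, if the wrist force passes 120 N, or if a joint passes its speed limit or range.

## Working session

There is one attempt and no reset: what is moved stays moved. The work goes in short steps, Python scripts to look and compute and a tool call to move; the robot and the scene stay as the last step left them, time stands still between calls to the robot, and variables do not carry over. Pictures are saved under pics/ and viewed, about 8 in all and at most 12, crops included, and the job is handed in when it is done.

Besides the shell and the picture viewer there is one more tool, called after "Request:" as name(argument=value, ...) on one line, values as JSON. move_arm: Moves the arm, as the interface text tells. Its arguments: {"type":"object","properties":{"increments":{"type":"array","items":{"type":"array","items":{"type":"array","items":{"type":"number"}}}},"grip_force":{"type":"number"}},"required":["increments"]}

```bash
ls; mkdir -p pics; python3 - <<'E'
from station import sensors, eyes, job
import cv2,numpy as np
s=sensors.get_state();print(s)
ims=[]
for n in ["scene","side","wrist"]:
    im=eyes.read_camera(n);ims.append(im);cv2.imwrite(f"pics/{n}0.png",im[:,:,::-1]);print(n,eyes.camera_info(n))
    for t in ["caddy_handle","caddy_strip","cleat","tub","bottle"]:
        try:
            for d in eyes.outline_of(n,t): print(n,t,round(d["confidence"],2),d["uv"],d["mask"].sum(), cv2.boundingRect(d["mask"].astype(np.uint8)))
        except Exception as e: print(n,t,e)
a=np.hstack([ims[0],ims[1]]);
cv2.imwrite("pics/both.png",cv2.resize(np.vstack([ims[0],ims[1]]),(800,1200))[:,:,::-1][:600]) 
E
```

```text
pics
{'time': 0.0, 'q': array([-1.38501399e+00,  1.50980322e-01,  1.43800570e+00, -9.72153665e-06,
        1.55379485e+00, -1.34033139e-01]), 'qd': array([ 0.00103939,  0.00138284,  0.00230957,  0.00084563, -0.00171384,
        0.00059064]), 'joint_efforts': array([ 3.58110756e-04, -7.13053036e+01, -5.70865917e+01, -3.43990196e-04,
        8.89280200e-03, -5.03759441e-05]), 'tool_pos': array([ 180.69098153, -545.6218508 ,  230.69130007]), 'orientation': array([-3.10033968e+00, -5.00037927e-01,  6.35275820e-05]), 'contact_force': array([ 0.63657468, -0.05167661, -0.11962116]), 'wrist_torque': array([ 0.0003967 , -0.00611722,  0.00749112]), 'grip_width': 1.0028261163622434}
scene {'fov_y': 57.699171111546995, 'cx': 254.52481872934396, 'cy': 189.22035083138348, 'xyz': array([1158.55307047, -104.38237426,  726.37038806]), 'attitude': array([-1.88129118, -1.63543966,  0.65888457])}
scene caddy_handle 0.96 [290.2, 297.9] 4128 (251, 250, 78, 91)
scene caddy_handle 0.94 [232.9, 226.7] 3053 (206, 196, 56, 60)
scene caddy_handle 0.7 [121.1, 243.6] 3803 (79, 211, 77, 71)
scene caddy_handle 0.64
[... 1172 characters left out ...]
 [231.6, 143.2] 1456 (213, 122, 37, 43)
side caddy_strip 0.81 [297.1, 142.0] 1331 (277, 113, 41, 55)
side cleat 0.74 [237.1, 294.5] 4320 (201, 232, 73, 115)
side tub 0.7 [327.6, 180.8] 1224 (313, 146, 30, 61)
side bottle 0.7 [300.9, 224.4] 634 (292, 203, 23, 36)
wrist {'fov_y': 65.70646984690485, 'cx': 252.18724891775898, 'cy': 189.63161148120224, 'mount': array([[ 7.49478934e-04, -9.45077697e-01, -3.26844895e-01,
         8.41710025e+01],
       [ 9.99999717e-01,  6.86590887e-04,  3.07782036e-04,
         3.73409401e-01],
       [-6.64692119e-05, -3.26845033e-01,  9.45077944e-01,
        -1.42262400e+02],
       [ 0.00000000e+00,  0.00000000e+00,  0.00000000e+00,
         1.00000000e+00]])}
```

View pics/scene0.png

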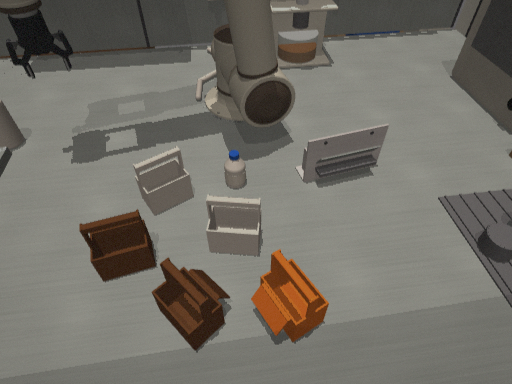

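View pics/side0.png

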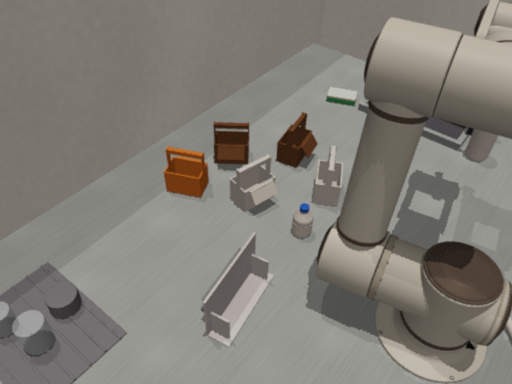

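The candidates are white at scene (235,225) / side (255,184), white at scene (165,180) / side (328,178), brown at (120,245) and (190,303), and orange at (290,298). The white one at scene (235,225) shows a strip in the side view at about (262,190), so it is the caddy. The white one at (165,180) is the tub. I'll check this with a close crop.

```bash
python3 - <<'E'
import cv2,numpy as np
a=cv2.imread("pics/scene0.png");b=cv2.imread("pics/side0.png")
def crop(im,x,y):
    c=cv2.resize(im[y:y+75,x:x+100],(400,300),interpolation=cv2.INTER_CUBIC)
    for k in range(0,100,20): cv2.putText(c,str(x+k),(k*4,8),0,.3,(0,0,255));c[::8,k*4]=(0,0,255)
    for k in range(0,75,15): cv2.putText(c,str(y+k),(0,k*4+4),0,.3,(255,0,0));c[k*4,::8]=(255,0,0)
    return c
cv2.imwrite("pics/crop1.png",np.vstack([np.hstack([crop(a,185,185),crop(b,205,145)]),np.hstack([crop(a,290,115),cv2.resize(b[230:350,160:320],(400,300))])]))
E
```

```text
(no output)
```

View pics/crop1.png

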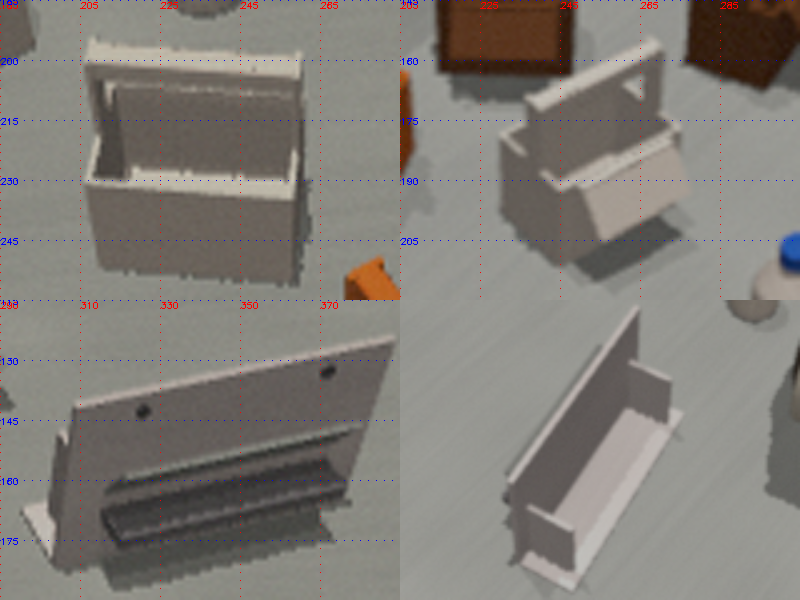

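The crop confirms the choice. The bin at scene (233,225) has the bent strip on its back, in the side view from (250,192) to (277,192). The cleat's upper edge runs in the scene from about (317,163) to (380,147). Next I'll fit the poses.

```bash
cat > h.py <<'E'
import numpy as np,cv2
from station import sensors, eyes, job
from scipy.optimize import least_squares
from scipy.spatial.transform import Rotation as R
rv=lambda v:R.from_rotvec(v).as_matrix()
def proj(n,P,state=None):
    c=eyes.camera_info(n);f=192/np.tan(np.radians(c["fov_y"]/2));P=np.atleast_2d(P)
    if n=="wrist":
        T=np.eye(4);T[:3,:3]=rv(state["orientation"]);T[:3,3]=state["tool_pos"];T=T@c["mount"]
        p=(P-T[:3,3])@T[:3,:3]
        r=np.hypot(p[:,0],p[:,1]);th=np.arctan2(r,p[:,2]);k=f*th/np.maximum(r,1e-9)
        return np.c_[c["cx"]+k*p[:,0],c["cy"]+k*p[:,1]]
    p=(P-c["xyz"])@rv(c["attitude"]);return np.c_[c["cx"]+f*p[:,0]/p[:,2],c["cy"]+f*p[:,1]/p[:,2]]
def place(L,x,z): # x,y,yaw(deg) of axis x
    a=np.radians(x[2]);A=np.array([[np.cos(a),-np.sin(a),0],[np.sin(a),np.cos(a),0],[0,0,1]])
    return np.array(L,float)@A.T+[x[0],x[1],z]
def fit(obs,z,x0,state=None):
    g=lambda x:np.concatenate([(proj(n,place([l],x,z),state)-np.array(uv)).ravel() for n,l,uv in obs])
    s=least_squares(g,x0,loss="soft_l1",x_scale=[10,10,5]);return s.x,g(s.x).reshape(-1,2)
E
python3 - <<'E'
from h import *
cad=[("scene",(8,60,9),(207.5,194.5)),("scene",(8,-60,9),(260.7,198)),("scene",(-45,60,-55),(206,231)),("scene",(-45,-60,-55),(259.2,234.2)),
("scene",(-45,60,-140),(210.5,252)),("scene",(-45,-60,-140),(259.7,256.2)),
("side",(65,-45,-94),(255.5,205.5)),("side",(65,45,-94),(277,192.5)),("side",(35,-60,-140),(246.2,211.2))]
x,e=fit(cad,140,[600,-100,180]);print("caddy",x.round(1));print(e.round(1))
pan=[("scene",(0,120,80),(309,140.5)),("scene",(0,-120,80),(388.7,124.2)),("scene",(0,120,-70),(307,183)),("scene",(-24,90,34),(317,163)),("scene",(-24,-90,34),(380,147.5)),
("side",(0,120,80),(254,233.2)),("side",(0,-120,80),(203.2,306))]
p,e=fit(pan,70,[400,200,180]);print("cleat",p.round(1));print(e.round(1))
print("home handle",place([(-69,0,100)],p,70))
# tub/bottle ground
print(rv(sensors.get_state()["orientation"]))
def ray(n,uv,z):
    from scipy.optimize import fsolve
    return fsolve(lambda q:proj(n,[q[0],q[1],z])[0]-uv,[500,0])
print("tub",ray("scene",(164,180),70),"bottle",ray("scene",(234,171),55))
E
```

```text
caddy [637.5 -82.6 168. ]
[[-0.   0.4]
 [-0.  -0.5]
 [ 0.6 -0. ]
 [-0.1 -0.4]
 [-0.3 -0.2]
 [-0.8 -1.6]
 [-0.7 -1. ]
 [-0.3 -0.6]
 [-1.5  0.1]]
cleat [442.2 251.8 190.2]
[[ 0.4  0.5]
 [ 0.3 -0.5]
 [-3.2 -1.7]
 [ 4.4 -5.4]
 [-0.  -3.4]
 [-0.3 -1.5]
 [-0.3 -3.5]]
home handle [[510.13237998 264.06689831 170.        ]]
[[ 9.49298034e-01  3.14377547e-01 -1.54695685e-06]
 [ 3.14377546e-01 -9.49298032e-01  6.72589563e-05]
 [ 1.96761826e-05 -6.43351235e-05 -9.99999998e-01]]
tub [ 472.4694626  -257.11132086] bottle [448.53872718 -67.85358397]
```

Request:
move_arm(increments=[[[0,0,-82,59.5,-65.7,-2,8.5],[0,0,-82,59.5,-65.7,-2,8.5],[0,0,-82,59.5,-65.7,-2,8.5],[0,0,-82,59.5,-65.7,-2,8.5],[0,0,-82,59.5,-65.7,-2,8.5],[0,0,-82,59.5,-65.7,-2,8.5],[0,0,-82,59.5,-65.7,-2,8.5],[0,0,-82,59.5,-65.7,-2,8.5],[0,0,-82,59.5,-65.7,-2,8.5],[0,0,-82,59.5,-65.7,-2,8.5],[0,0,-82,59.5,-65.7,-2,8.5],[0,0,-82,59.5,-65.7,-2,8.5],[0,0,-82,59.5,-65.7,-2,8.5],[0,0,-82,59.5,-65.7,-2,8.5],[0,0,-82,59.5,-65.7,-2,8.5],[0,0,-82,59.5,-65.7,-2,8.5],[0,0,-82,59.5,-65.7,-2,8.5],[0,0,-82,59.5,-65.7,-2,8.5],[0,0,-82,59.5,-65.7,-2,8.5],[0,0,-82,59.5,-65.7,-2,8.5]]])

```text
time: 2.9
tool_pos: [538.9, 265.4, 250.7]
orientation: [-2.011, -2.413, 0.001]
contact_force: [-0.6, -0.7, 0.2]
grip_width: 0.993
```

```bash
python3 - <<'E'
from h import *
import pickle
s=sensors.get_state();im=eyes.read_camera("wrist");pickle.dump(s,open("w1.pkl","wb"))
print(s["time"],s["tool_pos"],rv(s["orientation"]).round(3))
cv2.imwrite("pics/w1raw.png",im[:,:,::-1]);c=cv2.resize(im,(768,576),interpolation=cv2.INTER_CUBIC)[:,:,::-1].copy()
p=(442.2,251.8,190.2)
for l in [(0,120,80),(0,-120,80),(-24,90,34),(-24,-90,34),(0,90,0),(0,-90,0)]:
    u=proj("wrist",place([l],p,70),s)[0];print(l,u.round(1));cv2.circle(c,tuple((u*1.5).astype(int)),3,(0,0,255),1)
for k in range(0,512,50): cv2.putText(c,str(k),(int(k*1.5),8),0,.35,(0,0,255));c[::8,int(k*1.5)]=(0,0,255)
for k in range(0,384,50): cv2.putText(c,str(k),(0,int(k*1.5)),0,.35,(255,0,0));c[int(k*1.5),::8]=(255,0,0)
cv2.imwrite("pics/w1.png",c)
E
```

```text
2.9 [538.92577595 265.39005667 250.72850264] [[-0.18   0.984 -0.001]
 [ 0.984  0.18  -0.   ]
 [-0.    -0.001 -1.   ]]
(0, 120, 80) [160.6 291.8]
(0, -120, 80) [136.2  49.1]
(-24, 90, 34) [187.4 247.6]
(-24, -90, 34) [177.   82.5]
(0, 90, 0) [174.1 233.4]
(0, -90, 0) [163.6  84.3]
```

View pics/w1.png

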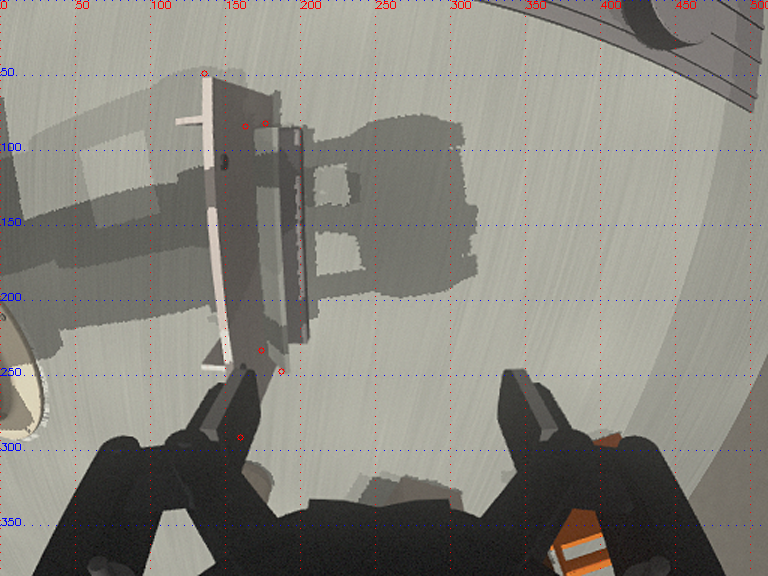

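The wrist view shows the panel from above. Its top front edge starts at (142,52), and the cleat strip lies between columns 171 and 192, rows 85 to 245. The scene fit is off by about 6 px, so I'll zoom in and refit.

```bash
python3 - <<'E'
import cv2,numpy as np
a=cv2.imread("pics/w1raw.png")
def crop(im,x,y,w,h,s):
    c=cv2.resize(im[y:y+h,x:x+w],(w*s,h*s),interpolation=cv2.INTER_CUBIC)
    c=cv2.convertScaleAbs(c,alpha=1.5,beta=-20)
    for k in range(0,w,10): cv2.putText(c,str(x+k),(k*s,8),0,.3,(0,0,255));c[::8,k*s]=(0,0,255)
    for k in range(0,h,10): cv2.putText(c,str(y+k),(0,k*s+4),0,.3,(255,0,0));c[k*s,::8]=(255,0,0)
    return c
cv2.imwrite("pics/c2.png",np.hstack([crop(a,130,40,80,120,5),crop(a,135,150,80,120,5)]))
E
```

```text
(no output)
```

View pics/c2.png

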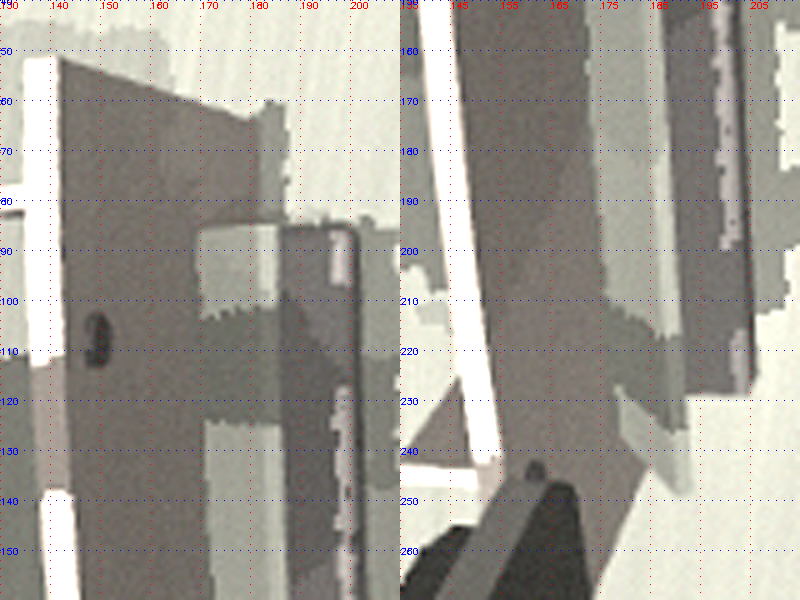

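```bash
python3 - <<'E'
from h import *
import pickle
s=pickle.load(open("w1.pkl","rb"))
P=[((0,-120,80),(141.5,51)),((0,-120,-70),(181.5,64)),((0,120,-70),(184,243)),((-24,-90,34),(183,85)),((-24,90,34),(191,249)),((0,-90,0),(169.5,85)),((0,90,0),(178,227))]
obs=[("wrist",a,b) for a,b in P]
for o in (obs[:3],obs):
  p,e=fit(o,70,[445,252,188],s);print(p.round(2));print(e.round(1).tolist())
e0=[("scene",(0,120,80),(309,140.5)),("scene",(0,-120,80),(388.7,124.2)),("scene",(0,120,-70),(307,183)),("scene",(-24,90,34),(317,163)),("scene",(-24,-90,34),(380,147.5))]
print([(proj(n,place([l],p,70))[0]-u).round(1).tolist() for n,l,u in e0])
# top edge line
for y in range(-120,121,40): print(proj("wrist",place([(0,y,80)],p,70),s)[0].round(1))
print("home",place([(-69,0,100)],p,70))
E
```

```text
[442.45 249.45 187.91]
[[-0.2, 0.3], [0.4, 0.4], [0.1, -12.0]]
[447.03 250.66 189.75]
[[0.7, -0.4], [1.1, 0.0], [5.6, -12.0], [-0.7, -0.6], [-0.1, 0.4], [-1.3, 0.8], [-0.8, 7.9]]
[[0.2, 1.5], [0.7, 0.8], [-3.3, -0.7], [4.3, -4.3], [0.3, -2.1]]
[142.2  50.6]
[142.8  97.1]
[145.2 143.3]
[148.9 187.2]
[153.6 227.2]
[158.8 262.7]
[164.1 293.5]
home [[515.03640125 262.34571535 170.        ]]
```

```bash
python3 - <<'E'
from h import *
import pickle
s=pickle.load(open("w1.pkl","rb"))
P=[((0,-120,80),(141.5,51)),((0,-120,-70),(181.5,64)),((0,38,80),(153.4,227)),((-24,-90,34),(183,85)),((-24,90,34),(191.5,249)),((0,-90,0),(169.5,85)),((0,90,0),(179,235))]
obs=[("wrist",a,b) for a,b in P]
p,e=fit(obs,70,[445,252,188],s);print(p.round(2));print(e.round(1).tolist())
print(proj("wrist",place([(0,y,80) for y in (30,35,40)],p,70),s))
print("home",place([(-69,0,100)],p,70))
E
```

```text
[447.62 250.49 190.11]
[[0.5, -0.0], [0.9, 0.2], [0.7, -1.4], [-0.7, -0.5], [0.3, 0.5], [-1.3, 1.1], [-0.9, 0.1]]
[[153.10698015 217.93381484]
 [153.74809186 222.76859125]
 [154.39735066 227.53174833]]
home [[515.55023095 262.59799521 170.        ]]
```

Request:
move_arm(increments=[[[0,0,22.4,-36,3.4,4,8.5],[0,0,22.4,-36,3.4,4,8.5],[0,0,22.4,-36,3.4,4,8.5],[0,0,22.4,-36,3.4,4,8.5],[0,0,22.4,-36,3.4,4,8.5],[0,0,22.4,-36,3.4,4,8.5],[0,0,22.4,-36,3.4,4,8.5],[0,0,22.4,-36,3.4,4,8.5],[0,0,22.4,-36,3.4,4,8.5],[0,0,22.4,-36,3.4,4,8.5]]])

```text
time: 3.95
tool_pos: [636.4, -83.2, 211.8]
orientation: [-2.444, -1.974, -0.001]
contact_force: [-0.3, 0.2, 0.3]
grip_width: 0.994
```

```bash
python3 - <<'E'
from h import *
import pickle
s=sensors.get_state();im=eyes.read_camera("wrist");pickle.dump(s,open("w2.pkl","wb"))
print(s["time"],s["tool_pos"],rv(s["orientation"]).round(3))
cv2.imwrite("pics/w2raw.png",im[:,:,::-1]);c=cv2.resize(im,(768,576),interpolation=cv2.INTER_CUBIC)[:,:,::-1].copy()
p=(637.5,-82.6,168)
for l in [(8,60,9),(8,-60,9),(-8,60,9),(-8,-60,9),(35,-60,-55),(-45,-60,-55),(41,-45,-60),(65,-45,-94)]:
    u=proj("wrist",place([l],p,140),s)[0];print(l,u.round(1));cv2.circle(c,tuple((u*1.5).astype(int)),3,(0,0,255),1)
for k in range(0,512,50): cv2.putText(c,str(k),(int(k*1.5),8),0,.35,(0,0,255));c[::8,int(k*1.5)]=(0,0,255)
for k in range(0,384,50): cv2.putText(c,str(k),(0,int(k*1.5)),0,.35,(255,0,0));c[int(k*1.5),::8]=(255,0,0)
cv2.imwrite("pics/w2.png",c)
E
```

```text
3.95 [636.4392849  -83.19834962 211.75256305] [[ 0.21   0.978  0.   ]
 [ 0.978 -0.21   0.   ]
 [ 0.     0.    -1.   ]]
(8, 60, 9) [243.6 271.9]
(8, -60, 9) [241.6 124.1]
(-8, 60, 9) [262.9 271.8]
(-8, -60, 9) [264.8 124.1]
(35, -60, -55) [214.2 116.6]
(-45, -60, -55) [302.5 116.8]
(41, -45, -60) [208.9 132.3]
(65, -45, -94) [191.  128.3]
```

View pics/w2.png

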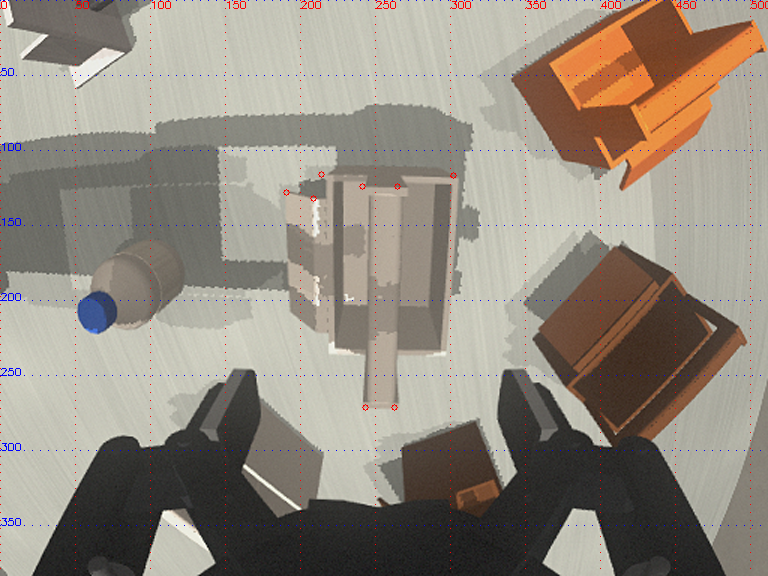

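The caddy fit agrees with the wrist view: the bar ends are at about (252,271) and (254,127), and the strip's lower edge is at column 191. I'll descend and grasp.

Request:
move_arm(increments=[[[0,0,0,0,0.1,3,8.5],[0,0,0,0,0.1,6,8.5],[0,0,0,0,0.1,8.2,8.5],[0,0,0,0,0.1,9.1,8.5],[0,0,0,0,0.1,9.1,1],[0,0,0,0,0.1,9.1,1],[0,0,0,0,0.1,9.1,1],[0,0,0,0,0.1,9.1,1],[0,0,0,0,0.1,9.1,1],[0,0,0,0,0.1,9.1,1],[0,0,0,0,0.1,9.1,1],[0,0,0,0,0.1,9.1,1]]], grip_force=60)

```text
time: 5.2
tool_pos: [638.4, -83.4, 121.2]
orientation: [2.442, 1.975, 0.002]
contact_force: [-0.4, 0.4, 6.3]
grip_width: 0.176
```

Request:
move_arm(increments=[[[0,0,0,0,0.1,-2,1],[0,0,0,0,0.1,-5,1],[0,0,0,0,0,-8,1],[0,0,0,1,0,-11,1],[0,0,-2,4,-1.4,-12,1],[0,0,-5,8,-2.8,-12,1],[0,0,-8,12,-4.2,-12,1],[0,0,-11,16,-5.6,-12,1],[0,0,-14,20,-6.9,-12,1],[0,0,-17,24,-8.3,-12,1],[0,0,-20,28,-9.6,-12,1],[0,0,-22,31.5,-10.8,-12,1],[0,0,-22.2,33.5,-11.5,-12,1],[0,0,-22.2,34.3,-11.8,-12,1],[0,0,-22.2,34.3,-11.8,-12,1],[0,0,-22.2,34.3,-11.8,-12,1],[0,0,-22.2,34.3,-11.8,-12,1]]])

```text
time: 6.9
tool_pos: [594.7, 275.5, 240.4]
orientation: [2.018, 2.407, -0.0]
contact_force: [0.2, -1.1, -2.7]
grip_width: 0.178
```

```bash
python3 - <<'E'
from h import *
import pickle
s=sensors.get_state();im=eyes.read_camera("wrist");sd=eyes.read_camera("side");sc=eyes.read_camera("scene");pickle.dump(s,open("w3.pkl","wb"))
Rt=rv(s["orientation"]);print(s["time"],s["tool_pos"],Rt.round(3),s["contact_force"],s["wrist_torque"],s["grip_width"])
# caddy from tool: handle at tool (0,0,-18.8); caddy axes x=-tool y, y=-tool x, z=-tool z
def cw(L): return (np.array(L,float)[:,[1,0,2]]*-1+[0,0,-18.8])@Rt.T+s["tool_pos"]
L=[(8,60,9),(8,-60,9),(-45,60,-55),(-45,-60,-55),(35,-60,-55),(65,45,-94),(65,-45,-94),(41,-45,-60),(41,45,-60),(35,60,-140),(35,-60,-140),(-45,-60,-140),(-45,60,-140)]
p=(447.6,250.5,190.1);Q=[(0,120,80),(0,-120,80),(-24,90,34),(-24,-90,34)]
def dr(im,n,x,y,w,h,f):
    c=cv2.resize(im[y:y+h,x:x+w,::-1],None,fx=f,fy=f,interpolation=cv2.INTER_CUBIC)
    for X,col in ((cw(L),(0,0,255)),(place(Q,p,70),(0,200,0))):
        for u in proj(n,X,s): cv2.circle(c,tuple(((u-[x,y])*f).astype(int)),3,col,1)
    return c
a=dr(im,"wrist",80,0,320,300,1.25);b=dr(sc,"scene",270,60,150,150,8/3);d=dr(sd,"side",140,150,200,225,2)[:225*2]
W=np.zeros((600,800,3),np.uint8);W[:375,:400]=a[:375];W[:400,400:]=b[:400];
W[375:600,:400]=0
cv2.imwrite("pics/s3.png",W);cv2.imwrite("pics/s3side.png",d)
E
```

```text
6.9 [594.68443975 275.49119699 240.37910216] [[-0.174  0.985  0.   ]
 [ 0.985  0.174 -0.   ]
 [-0.    -0.    -1.   ]] [ 0.18244938 -1.14142452 -2.66796961] [ 0.00933044  0.02769434 -0.05318583] 0.17797335689183344
```

View pics/s3.png

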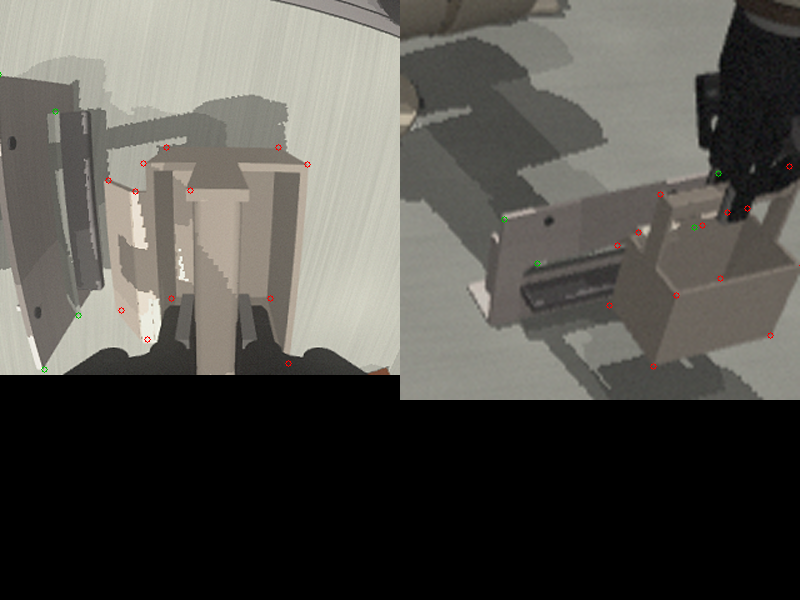

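Viewed: the caddy is held as modelled, with red corners on the rim and strip. The cleat tip overlay disagrees slightly in the scene tile, predicted (537,264) against an edge near (523,283). One zoom with the overlay should settle it.

```bash
python3 - <<'E'
from h import *
import pickle
s=pickle.load(open("w3.pkl","rb"));s1=pickle.load(open("w1.pkl","rb"))
p=(447.6,250.5,190.1)
S=[[(0,90,0),(-24,90,34),(-24,-90,34),(0,-90,0)],[(0,120,80),(0,-120,80),(0,-120,-70),(0,120,-70),(0,120,80)]]
def dr(im,n,st,x,y,w,h,f):
    c=cv2.resize(im[y:y+h,x:x+w],None,fx=f,fy=f,interpolation=cv2.INTER_CUBIC);c=cv2.convertScaleAbs(c,alpha=1.4,beta=-10)
    for q in S:
        cv2.polylines(c,[np.round((proj(n,place(q,p,70),st)-[x,y])*f).astype(int)],False,(0,0,255),1)
    return c
a=dr(cv2.imread("pics/scene0.png"),"scene",None,295,118,100,75,5)
b=dr(cv2.imread("pics/w1raw.png"),"wrist",s1,130,40,100,200,3)
W=np.zeros((600,800,3),np.uint8);W[:375,:500]=a;W[:600,500:]=b
cv2.imwrite("pics/z.png",W)
E
```

```text
(no output)
```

View pics/z.png

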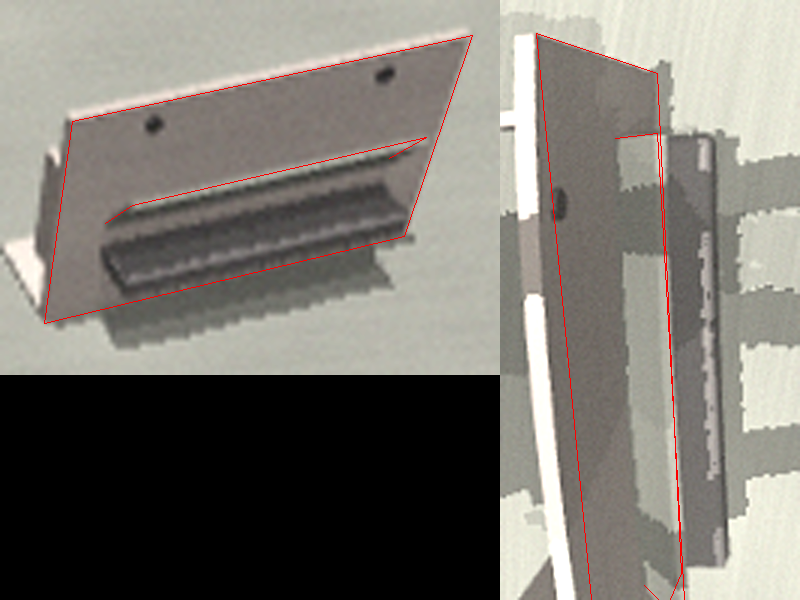

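The overlay agrees in both views to about 2 mm: the panel outline fits, and the cleat tip line is on the edge. Now I'll tip the front up 15°, bring the caddy over the cleat and lower the strip partway.

Request:
move_arm(increments=[[[-5,0,0,0,0.16,-0.02,1],[-10,0,0,0,0.33,-0.04,1],[-15,0,0,0,0.49,-0.06,1],[-15,0,0,0,-2.5,0.3,1],[-15,0,0,0,-5.5,0.8,1],[-15,0,0,0,-8,1.2,1],[-15,0,0,0,-9.2,1.36,1],[-15,0,0,0,-9.48,1.36,1],[-15,0,0,0,-9.48,1.36,1],[-15,0,0,0,-9.48,1.36,1],[-15,0,0,0,-9.48,2.4,1],[-15,0,0,0,-9.48,3.4,1],[-15,0,0,0,-9.48,4.4,1],[-15,0,0,0,-9.48,5,1],[-15,0,0,0,-9.48,5.5,1],[-15,0,0,0,-9.48,5.5,1],[-15,0,0,0,-9.48,5.5,1]]])

```text
time: 8.75
tool_pos: [501.1, 260.1, 185.6]
orientation: [1.899, 2.268, 0.299]
contact_force: [-0.2, -0.5, -3.3]
grip_width: 0.177
```

```bash
cat > chk.py <<'E'
from h import *
import sys,pickle
s=sensors.get_state();Rt=rv(s["orientation"]);p=(447.6,250.5,190.1)
h=Rt@[0,0,-18.8]+s["tool_pos"];a=np.radians(p[2]);u=np.array([np.cos(a),np.sin(a)]);v=np.array([-u[1],u[0]])
d=h[:2]-p[:2];print("t",s["time"],"handle panel",(d@u).round(1),(d@v).round(1),(h[2]-70).round(1),"tilt",np.degrees(np.arcsin(Rt[2,1])).round(2),"yaw",np.degrees(np.arctan2(Rt[1,0],Rt[0,0])).round(2),"F",s["contact_force"].round(1),s["wrist_torque"].round(2),s["grip_width"])
tag=sys.argv[1];im=eyes.read_camera("wrist");sc=eyes.read_camera("scene");sd=eyes.read_camera("side")
for n,i in (("w",im),("sc",sc),("sd",sd)): cv2.imwrite(f"pics/{n}{tag}.png",i[:,:,::-1])
def cw(L): return (np.array(L,float)[:,[1,0,2]]*-1+[0,0,-18.8])@Rt.T+s["tool_pos"]
def dr(im,n,x,y,w,h,f):
    c=cv2.resize(im[y:y+h,x:x+w,::-1],None,fx=f,fy=f,interpolation=cv2.INTER_CUBIC)
    for X,col in ((cw([(65,-45,-94),(41,-45,-60),(41,45,-60),(65,45,-94)]),(0,0,255)),(place([(0,-90,0),(-24,-90,34),(-24,90,34),(0,90,0)],p,70),(0,200,0))):
        cv2.polylines(c,[np.round((proj(n,X,s)-[x,y])*f).astype(int)],False,col,1)
    return c
W=np.hstack([dr(im,"wrist",100,50,200,300,2)[:600],dr(sd,"side",170,200,133,200,3)[:600] if 0 else cv2.resize(dr(sc,"scene",280,80,100,150,4),(400,600))])
cv2.imwrite(f"pics/v{tag}.png",W)
E
python3 chk.py B
```

```text
t 8.75 handle panel -49.5 -0.1 133.7 tilt 15.02 yaw 100.12 F [-0.2 -0.5 -3.3] [0.01 0.26 0.04] 0.176531905409431
```

View pics/vB.png

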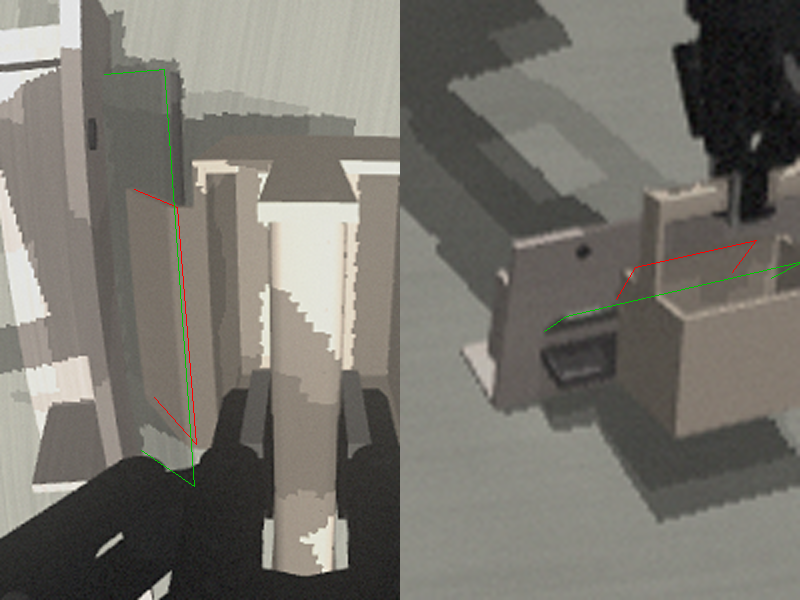

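The strip sits between the cleat and the panel with no contact; it is the red outline at left-tile (135–195, 190–445). Next I'll level the caddy while lowering.

Request:
move_arm(increments=[[[2.5,0,0,0,0.23,0.43,1],[5,0,0,0,0.45,0.86,1],[7.5,0,0,0,0.65,1.32,1],[10,0,0,0,0.86,1.78,1],[12.5,0,0,0,1.03,2.26,1],[15,0,0,0,1.2,2.74,1],[15,0,0,0,1.2,2.74,1],[15,0,0,0,1.2,2.74,1]]])

```text
time: 9.7
tool_pos: [519.6, 263.4, 162.0]
orientation: [2.016, 2.408, 0.001]
contact_force: [-0.3, 0.1, -2.8]
grip_width: 0.178
```

```bash
python3 chk.py C
```

```text
t 9.7 handle panel -73.1 -0.1 110.8 tilt 0.07 yaw 100.12 F [-0.3  0.1 -2.8] [-0.04  0.02  0.  ] 0.17788785112347852
```

Request:
move_arm(increments=[[[0,0,0,0,-0.1,0.3,1],[0,0,0,0,-0.2,0.55,1],[0,0,0,0,-0.3,0.75,1],[0,0,0,0,-0.3,0.8,1],[0,0,0,0,-0.3,0.8,1]]])

```text
time: 10.35
tool_pos: [516.2, 262.8, 153.8]
orientation: [-2.016, -2.408, 0.001]
contact_force: [-2.4, -0.3, -3.0]
grip_width: 0.176
```

Request:
move_arm(increments=[[[0,0,0,0,0,0.1,1],[0,0,0,0,-0.05,0.2,1],[0,0,0,0,-0.05,0.2,1]]])

```text
time: 10.65
tool_pos: [515.8, 262.7, 152.1]
orientation: [-2.017, -2.409, -0.0]
contact_force: [-3.9, -0.7, 2.3]
grip_width: 0.176
```

Request:
move_arm(increments=[[[0,0,0,0,-0.06,0.1,1],[0,0,0,0,-0.06,0.1,1],[0,0,0,0,-0.06,0.1,1]]])

```text
time: 10.95
tool_pos: [515.5, 262.8, 151.6]
orientation: [2.016, 2.409, 0.001]
contact_force: [-3.9, -0.9, 8.3]
grip_width: 0.178
```

Request:
move_arm(increments=[[[0,0,0,0,-0.06,0.1,1],[0,0,0,0,-0.06,0.1,1],[0,0,0,0,-0.06,0.1,1]]])

```text
time: 11.25
tool_pos: [515.4, 262.9, 151.5]
orientation: [2.016, 2.408, 0.004]
contact_force: [-2.8, -0.0, 16.4]
grip_width: 0.177
```

```bash
python3 chk.py D
```

```text
t 11.25 handle panel -68.9 -0.3 100.3 tilt 0.15 yaw 100.13 F [-2.8 -0.  16.4] [-0.13  1.2   0.18] 0.17709218949979977
```

Home position reached (-68.9, +100.3), with firm upward contact. I'll ease off the load, open and retract straight up.

Request:
move_arm(increments=[[[0,0,0,0,0,-0.1,1],[0,0,0,0,0,-0.1,2.2],[0,0,0,0,0,-0.1,3],[0,0,0,0,0,-0.1,4],[0,0,0,0,0,-0.1,4.5],[0,0,0,0,0,-0.1,4.5],[0,0,0,0,0,-0.1,4.5]]])

```text
time: 12.1
tool_pos: [514.8, 262.5, 150.9]
orientation: [-2.017, -2.409, -0.0]
contact_force: [0.4, -0.5, -0.5]
grip_width: 0.522
```

Request:
move_arm(increments=[[[0,0,0,0,0,-0.5,4.5],[0,0,0,0,0,-1.5,4.5],[0,0,0,0,0,-3,4.5],[0,0,0,0,0,-5,4.5],[0,0,0,0,0,-8,4.5],[0,0,0,0,0,-11,4.5],[0,0,0,0,0,-13,4.5],[0,0,0,0,0,-13,4.5],[0,0,0,0,0,-13,4.5],[0,0,0,0,0,-13,4.5]]])

```text
time: 13.1
tool_pos: [514.6, 262.4, 280.5]
orientation: [-2.016, -2.408, 0.001]
contact_force: [0.9, -0.4, -0.2]
grip_width: 0.525
```

```bash
python3 - <<'E'
from h import *
s=sensors.get_state();print(s["time"],s["tool_pos"],s["contact_force"],s["grip_width"])
p=(447.6,250.5,190.1)
L=np.array([(8,60,9),(8,-60,9),(-8,-60,9),(-8,60,9),(8,60,9)])+[-69,0,100];B=np.array([(35,60,-55),(35,-60,-55),(-45,-60,-55),(-45,60,-55),(35,60,-55)])+[-69,0,100]
F=np.array([(-45,60,-55),(-45,60,-140),(-45,-60,-140),(-45,-60,-55)])+[-69,0,100];St=np.array([(65,-45,-94),(41,-45,-60),(41,45,-60),(65,45,-94)])+[-69,0,100]
C=np.array([(0,-90,0),(-24,-90,34),(-24,90,34),(0,90,0)])
def dr(n,x,y,w,h,f):
    im=eyes.read_camera(n);cv2.imwrite(f"pics/{n}E.png",im[:,:,::-1])
    c=cv2.resize(im[y:y+h,x:x+w,::-1],None,fx=f,fy=f,interpolation=cv2.INTER_CUBIC)
    for q,col in ((L,(0,0,255)),(B,(0,0,255)),(F,(0,0,255)),(St,(255,0,0)),(C,(0,200,0))):
        cv2.polylines(c,[np.round((proj(n,place(q,p,70),s)-[x,y])*f).astype(int)],False,col,1)
    return c
cv2.imwrite("pics/E.png",np.hstack([dr("wrist",100,20,200,300,2),dr("scene",280,80,100,150,4)]))
E
```

```text
13.1 [514.56478789 262.42351838 280.52949779] [ 0.86829546 -0.42138346 -0.20086634] 0.5249864400936822
```

View pics/E.png

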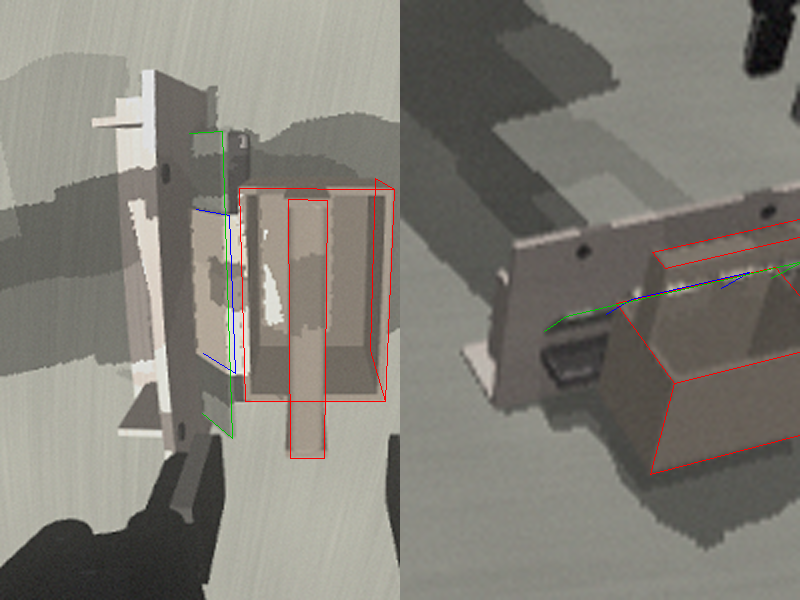

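The caddy matches the predicted fully-home outline in both views: it is level, and the strip is behind the cleat within the cleat's length. Nothing touches the gripper, so I'm handing in.

```bash
python3 -c "
from station import job
print(job.hand_in())"
```

```text
the job is handed in; nothing more can be done
None
```

The white caddy is hanging on the cleat, level and fully home, and the job was handed in at about 13.2 s on the robot's clock. I gripped it by its bar and tipped its front up 15° in front of the panel. I then brought it over the cleat, lowered the strip behind it, levelled it on the way down and set it home. The last step was to let go and back straight up.

- **Seating:** Just before release the handle was at x −68.9, z +100.3 mm from the cleat, against a target of −69 and +100. The tilt was 0.15°, and the contact pushed up with 16 N, so it was firmly down.
- **After release:** The wrist and scene pictures both matched the predicted home outline, with the whole strip on the cleat. The force on the gripper was about zero.
- **Disagreement:** My first estimate of the panel from the scene camera was about 6 mm off, so I redid it from a wrist picture. A cleat edge mismatch of 1–2 pixels remained in the scene picture, and it did not affect the fit.
- **Not checked:** I did not go near the tub or the bottle, but I took no closing picture to confirm they are where they stood.

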